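# Zero the tilted welding positioner and clamp it

## Task

Bring the welding positioner back to zero: turn the black knob on its tilted dial until the pointer stands at the raised zero lug (either way round; the drive has slack, so go by the pointer and not by the knob). Then, with the pointer at zero, swing the clamp lever fully home against its stop pin. Leave the brass flange, the steel insert and the wrench where they lie.

Things in the scene. Friction and masses are not known exactly. Their poses are not given: they have to be found in the camera images.
- positioner: Fixture fixed to the work surface: dark steel base 160 (x) by 300 (y, -190 to +110) by 15 mm, white block, tilted round head. Origin on the work surface below the head; z up, x away from the robot at yaw 0. The dial's axis leans 0.45 rad from vertical towards the fixture's own -x: outward axis = (-0.435, 0, 0.900) in this frame.
- dial_centre (a point): On the dial's axis, 9 mm out from the face of the fixed round scale (144 mm across, a tick every 10 degrees), level with the pointer. A white skirt 90 mm across carries the pointer; the knob's foot is here. Knob and pointer turn on this axis without stops. Driving the pointer takes 0.15 N m; it stays where left.
- knob_grip (a point): On the dial's axis, 30 mm out from the knob's foot: where to grip. Black round knob, 52 mm across, 46 mm tall along the tilted axis (end face 16 mm beyond here), gripped across at any angle. It turns loosely (0.02 N m) through up to 0.8 rad of slack before it takes the pointer along, either way; where in the slack it starts is unknown.
- pointer_tip (a point): Tip of the dark pointer, 64 mm from the dial's axis, 9 mm out from the scale's face. Starts 2.2 to 3.1 rad from zero. The pointer is flat on the skirt and can only be driven by the knob.
- zero_mark (a point): The zero, at the inside of the one raised dark lug (9 mm wide) on the scale's high rim: 64 mm from the dial's axis, 9 mm out from the scale's face; the pointer tip coincides with it when the dial reads exactly zero. Fixed to the positioner.
- lever_pivot (a point): On the clamp lever's upright turning axis, at mid height of its flat bar, 37 mm above the work surface; in the positioner's frame at (-20, -135, 37) mm.
- lever_handle (a point): On the axis of the lever's upright black handle, a cylinder 22 mm across from 32 to 82 mm above the work surface, 90 mm from the pivot; this point is 62 mm above the work surface. The base plate's top is at 15 mm.
- clamp_lever (a joint): Angle of the clamp lever, rad; grows anticlockwise seen from above (handle moving away from the robot). 0: open, bar at -1.75 rad from the positioner's x axis (about along its -y); 1.15: fully home against the upright steel stop pin. Starts at 0 to 0.3. Stiff: 0.3 N m, about 3.5 N at the handle; stays where left.
- flange: Loose brass flange, 80 mm across, 35 mm tall, a bystander. Origin at the centre of its underside.
- insert: Loose stepped steel mould insert, 70 by 60 by 36 mm, a bystander. Origin at the centre of its underside.
- wrench: Loose flat wrench, 170 mm long, a bystander. Origin at the middle of its underside.

How it is judged:
On the way, in this order (a step that is already met when the one before it is completed fails the run):
1. the pointer tip stands within 5 mm of the zero mark (distance between pointer_tip and zero_mark below 0.005 m), for 0.3 s.
2. then the clamp lever is home against its stop (value of joint clamp_lever above 1.1 rad), for 0.2 s.
At the end, for the whole second after the job is handed in: The pointer tip is within 5 mm of the zero mark (half a division) and the clamp lever is home (above 1.10 of 1.15 rad) (distance between pointer_tip and zero_mark below 0.005 m and value of joint clamp_lever above 1.1 rad); the robot touches nothing.
It fails at once if the flange is moved by more than 20 mm (distance of flange from where it was at the start of the episode above 0.02 m).
It fails at once if the insert is moved by more than 20 mm (distance of insert from where it was at the start of the episode above 0.02 m).
It fails at once if the wrench is moved by more than 20 mm (distance of wrench from where it was at the start of the episode above 0.02 m).
It also fails if it takes over 69 s, if anything falls off the work surface, if the arm or the gripper's body presses on something with over 40 N, if the wrist force passes 120 N, or if a joint passes its speed limit or range.

## Robot

A 6-joint arm with a two-finger parallel gripper is mounted at the origin on the work surface. World frame = base frame: x ahead of the robot, y to its left, z up, the work surface at z = 0. Lengths are in m, angles in rad, forces in N, time in s.
With the tool pointing down it reaches from about 0.325 to 1 m from the base axis. Payload 5.1 kg.
Tool frame: the origin (TCP) lies between the finger pads; the fingertips stand 25 mm ahead of it and the grasp point (between the pads) lies 6 mm ahead of it (r.tcp_to_tips is the x of the fingertips in the tool frame, in m); x points along the fingers, y is the direction in which the jaws open and shut, and the axes are right-handed (so a half turn about x gives the same grasp; the last joint's range is limited). The gripper opens to 85 mm and grips with 20 to 120 N. Pads are 22 mm wide; open, the fingers measure 114 mm over their backs; the gripper's body (76 mm by 85 mm) begins 54 mm behind the grasp point. The pads swing forward as they close: fully open they stand 13 mm farther back than shut.
Start: joints at [-1.402, 0.124, 1.65, -0, 1.367, -0.083], TCP at [0.162, -0.629, 0.256] pointing down, gripper open.
Joint ranges: [-2.61, 2.61], [-1.02, 2.33], [0.03, 2.71], [-1.35, 4.49], [0.32, 2.68], [-2.91, 2.91]. Speed limits (rad/s): [2.57, 2.57, 3.14, 3.14, 3.14, 3.14].

## Interface

Orientations are given as [roll, pitch, yaw] about the fixed x, y, z axes, in that order (R = Rz(yaw) Ry(pitch) Rx(roll)).
In Python, from cell import r gives the robot as it stands.
- The arm moves only by the tool step_arm, never from a script. Its arguments are lists of equal length, an entry for each row: "claw": the closure, from -1 (fully open) to 1 (shut); "offset": the shift along the world's x, y, z in cm, a list of three; "twist": the turn, a rotation vector about the world's x, y, z in rad, a list of three. A call has 1 to 5 rows; each row is the pose to reach, as a shift and turn from the pose commanded when the call began; what a row does not reach only later rows make up. A row lasts 1/8 s, in which the tool goes at most 62.5 mm and 10.7 degrees, less where a joint would pass 70% of its speed; a pose out of reach is approached as far as the arm can. A call with a gripper value outside its range is refused whole. The fingers move at their own pace and stop on an object; "force" is the grip in N (left out, the last holds). Time passes only in rows, so rows that repeat a pose let the fingers close. It gives the time, the measured TCP pose, the force and the opening at its end, in the units of the state.
- r.read_state(): the state, without advancing time (a new reading comes with each control period).
- r.get_image(name): name is "scene" or "top"; returns a dict with "image" (480x640x3 uint8, red, green, blue), "z_map" (480x640 float32, m along the optical axis (not along the pixel's ray), 0 where there is no reading), "fov_y" (degrees; the focal length in pixels is half the picture's height over the tangent of half this angle, whatever the lens; pixels are square), "cx", "cy" (the principal point, pixels), "dist" ([k1, k2, p1, p2, k3] as OpenCV has them; the pictures are not rectified), "extrinsics" (4x4, takes a point from camera to world coordinates). Camera axes: x right, y down, z forward; pixel columns grow to the right and rows downward; lengths in m; the calibration is good to about 2 mm. A picture is of the moment at which its call begins.
- r.close_job(): hands the job in, once; it reports no verdict.
The state is a dict: "t": time; "joints": joint angles; "joint_velocities": joint speeds; "tau": joint torques, N m; "ee_pos": TCP position; "orientation": TCP orientation; "force": force on the tool from outside, world axes, zero at the start; "wrist_torque": the same for the moment, N m; "grip_width": finger opening in m.
Only numpy, scipy, OpenCV 4.12 (cv2) and the standard library are available. Lean on these libraries where they do the work, as an engineer would, in place of code of your own. Each camera call takes 0.05 s, during which the arm holds its last target. There are 200 camera calls.

## Working session

There is one attempt and no reset: what is moved stays moved. The work goes in short steps, Python scripts to look and compute and a tool call to move; the robot and the scene stay as the last step left them, time stands still between calls to the robot, and variables do not carry over. Pictures are saved under pics/ and viewed, about 8 in all and at most 12, crops included, and the job is handed in when it is done.

Besides the shell and the picture viewer there is one more tool, called after "Request:" by a JSON object that holds its "api" and its "payload", one argument or row to a line. step_arm: Moves the arm, as the interface text tells. Its arguments: {"type":"object","properties":{"claw":{"type":"array","items":{"type":"number"}},"offset":{"type":"array","items":{"type":"array","items":{"type":"number"}}},"twist":{"type":"array","items":{"type":"array","items":{"type":"number"}}},"force":{"type":"number"}},"required":["claw","offset","twist"]}

```bash
mkdir -p pics; ls; python3 - <<'E'
from cell import r
import cv2,numpy as np
for n in("scene","top"):
    g=r.get_image(n);cv2.imwrite(f"pics/{n}0.png",g["image"][:,:,::-1]);np.save(n+"0z.npy",g["z_map"])
    print(n,g["fov_y"],g["cx"],g["cy"],g["dist"],g["extrinsics"])
print(r.read_state())
E
```

```text
pics
scene 54.18872588850447 321.88122090486576 241.15157328763584 [-0.0977529  0.         0.         0.         0.       ] [[-0.2705866   0.58613263 -0.7636959   1.30526282]
 [ 0.96244082  0.18295295 -0.20058886  0.25177297]
 [ 0.02214874 -0.78928876 -0.61362259  0.67558977]
 [ 0.          0.          0.          1.        ]]
top 47.2319657422843 314.3860108030615 245.63145598700189 [-0.00614096  0.          0.          0.          0.        ] [[-5.34197128e-02 -9.72273860e-01  2.27661755e-01  3.56491464e-01]
 [-9.98572142e-01  5.19873333e-02 -1.22880183e-02  7.95284696e-02]
 [ 1.11791483e-04 -2.27993109e-01 -9.73662739e-01  1.14592325e+00]
 [ 0.00000000e+00  0.00000000e+00  0.00000000e+00  1.00000000e+00]]
{'t': 0.1, 'joints': array([-1.40157146e+00,  1.24410547e-01,  1.65155957e+00,  1.30057438e-05,
        1.36751304e+00, -8.26129439e-02]), 'joint_velocities': array([ 0.00044905, -0.0018372 , -0.00300533, -0.00013015, -0.00161726,
        0.00021686]), 'tau': array([ 4.04833754e-04, -4.24931967e+01, -3.66653681e+01, -1.34420093e-04,
        3.94098752e-03,  1.58280983e-05]), 'ee_pos': array([ 0.1618491 , -0.62899324,  0.25518181]), 'orientation': array([-1.66014438,  1.56890578,  1.73328344]), 'force': array([-0.2007873 , -0.53661857,  0.12902813]), 'wrist_torque': array([-0.03803895,  0.0783756 , -0.06061942]), 'grip_width': 0.08536389174116278}
```

View pics/scene0.png

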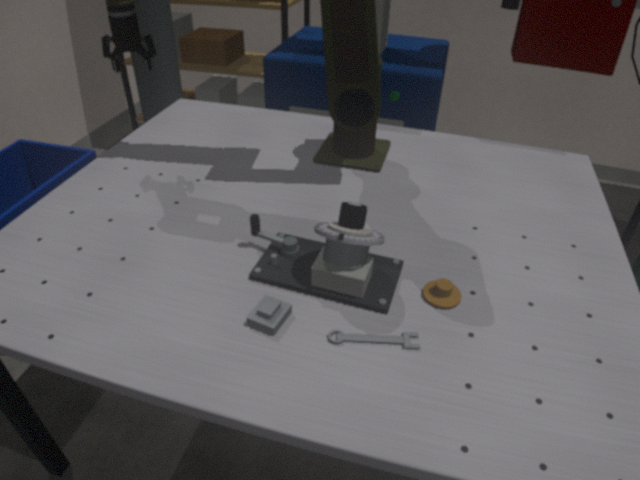

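View pics/top0.png

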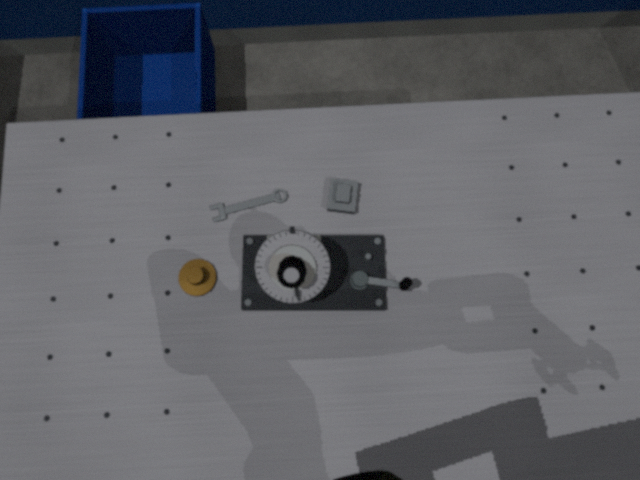

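The scene image shows the fixture with its dial at (350,235) and lever handle at (255,224). In the top image the base spans (242..387, 235..309), the lug is at (292,230), the pointer at about (297,294) and the lever handle at (406,284).

```bash
cat > h.py <<'E'
import numpy as np,cv2
from cell import r
class Cam:
    def __init__(s,n):
        g=r.get_image(n);s.im=np.ascontiguousarray(g["image"][:,:,::-1]);s.z=g["z_map"];f=240/np.tan(np.radians(g["fov_y"])/2)
        s.K=np.array([[f,0,g["cx"]],[0,f,g["cy"]],[0,0,1.]]);s.d=np.array(g["dist"],float);s.T=np.array(g["extrinsics"])
    def rays(s,uv):
        p=cv2.undistortPoints(np.array(uv,float).reshape(-1,1,2),s.K,s.d)[:,0]
        return np.c_[p,np.ones(len(p))]@s.T[:3,:3].T
    def plane(s,uv,n,c):
        D=s.rays(uv);o=s.T[:3,3];n=np.array(n,float)
        return o+D*(((c-o)@n)/(D@n))[:,None]
    def cloud(s,x0,x1,y0,y1):
        v,u=np.mgrid[y0:y1,x0:x1];uv=np.c_[u.ravel(),v.ravel()];z=s.z[y0:y1,x0:x1].ravel()
        return uv[z>0],(s.T[:3,3]+s.rays(uv)*z[:,None])[z>0]
    def proj(s,P):
        Ti=np.linalg.inv(s.T);return cv2.projectPoints(np.array(P,float).reshape(-1,1,3),cv2.Rodrigues(Ti[:3,:3])[0],Ti[:3,3],s.K,s.d)[0][:,0]
def crop(c,x0,x1,y0,y1,k,name):
    cv2.imwrite(name,cv2.convertScaleAbs(cv2.resize(c.im[y0:y1,x0:x1],None,fx=k,fy=k,interpolation=cv2.INTER_CUBIC),alpha=1.6,beta=10))
E
python3 - <<'E'
from h import *
c=Cam("top")
g=cv2.cvtColor(c.im,cv2.COLOR_BGR2GRAY)
uv,P=c.cloud(225,420,215,325)
m=(P[:,2]>.008)&(P[:,2]<.022)
rc=cv2.minAreaRect((P[m][:,:2]*1000).astype(np.float32));print("base",rc,np.median(P[m][:,2]))
h=P[:,2]; print("zmax",np.percentile(h,[90,95,99,99.8]),h.max())
# scale plane fit w/ known-ish normal
d=P[(h>.06)]
n=np.array([-.435,0,.9]);s=d@n;hist,e=np.histogram(s,60);
for a,b in zip(e,hist): print(f"{a:.3f}:{b}",end=' ')
k=int(np.argmax(hist));print()
for x in uv[h>.06][:0]:pass
# handle
q=P[(uv[:,0]>390)&(h>.06)];print("handle",q.mean(0),len(q),q[:,2].max())
crop(c,235,425,215,320,4,"pics/t1.png")
E
```

```text
base ((566.1397705078125, 92.28971862792969), (351.5152282714844, 209.06298828125), 82.12609100341797) 0.015302192905821688
zmax [0.12912622 0.14023567 0.16858206 0.17354029] 0.17687436877976348
-0.222:2 -0.220:6 -0.218:12 -0.215:9 -0.213:6 -0.210:5 -0.208:0 -0.206:0 -0.203:0 -0.201:0 -0.199:0 -0.196:0 -0.194:0 -0.191:0 -0.189:0 -0.187:0 -0.184:0 -0.182:0 -0.179:0 -0.177:0 -0.175:1 -0.172:2 -0.170:0 -0.168:3 -0.165:7 -0.163:4 -0.160:5 -0.158:24 -0.156:31 -0.153:25 -0.151:18 -0.149:8 -0.146:40 -0.144:343 -0.141:980 -0.139:895 -0.137:305 -0.134:316 -0.132:447 -0.129:184 -0.127:29 -0.125:10 -0.122:9 -0.120:10 -0.118:9 -0.115:5 -0.113:9 -0.110:10 -0.108:8 -0.106:12 -0.103:8 -0.101:12 -0.098:6 -0.096:10 -0.094:8 -0.091:19 -0.089:70 -0.087:227 -0.084:239 -0.082:87 
handle [ 0.52213029 -0.10993048  0.07949408] 117 0.08727177970878852
```

View pics/t1.png

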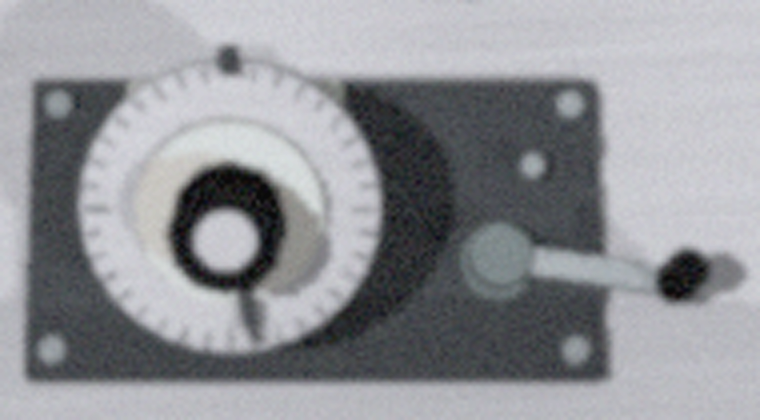

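The crop shows the base corners at crop pixels (35,80), (600,83), (608,378) and (27,378), and the lug at (229,60). The pointer tip is about (260,338), the knob end face (225,240), the lever pivot (500,250), the stop pin (532,165) and the handle (685,275).

```bash
cat >> h.py <<'E'
def frame(yaw,o):
    cy,sy=np.cos(yaw),np.sin(yaw);return np.array([[cy,-sy,0],[sy,cy,0],[0,0,1]]),np.array([o[0],o[1],0.])
E
python3 - <<'E'
from h import *
c=Cam("top")
C=lambda L:np.array(L,float)/4+[235,215]
Z=lambda L,z:c.plane(C(L),[0,0,1],np.array([0,0,z]))
b=Z([(35,80),(600,83),(608,378),(27,378)],.015);print(b)
print("sizes",[np.linalg.norm(b[i]-b[(i+1)%4]) for i in range(4)])
e=(b[0]+b[3]-b[1]-b[2])/2;yaw=np.arctan2(e[1],e[0])-np.pi/2
e2=(b[0]+b[1]-b[2]-b[3])/2;yaw2=np.arctan2(e2[1],e2[0]);print("yaw",yaw,yaw2)
scr=Z([(57,103),(570,103),(575,348),(51,348)],.016);e=(scr[0]+scr[3]-scr[1]-scr[2]);print("screw yaw",np.arctan2(e[1],e[0])-np.pi/2,scr.mean(0))
R,_=frame(yaw,(0,0));o=b.mean(0)-R@[0,-.04,0];o[2]=0;print("origin",o)
n=R@[-.435,0,.9]
uv,P=c.cloud(235,340,220,310)
hgt=P@n; s0=o@n
hist,ed=np.histogram(hgt-s0,np.arange(.02,.2,.002));print([(round(a,3),int(k)) for a,k in zip(ed,hist) if k>40])
for nm,l,z in(("handle",[(686,268)],.08),("pivot",[(500,248)],.05),("pin",[(532,165)],.04)):
    w=Z(l,z)[0];print(nm,w,R.T@(w-o))
E
```

```text
[[ 0.65212027  0.21396151  0.015     ]
 [ 0.63444851 -0.08575161  0.015     ]
 [ 0.47798191 -0.07691699  0.015     ]
 [ 0.49396404  0.22190822  0.015     ]]
sizes [np.float64(0.3002336511483802), np.float64(0.1567158134947889), np.float64(0.29925229354558336), np.float64(0.15835574274072126)]
yaw -0.05616765590223172 -0.05328741378774129
screw yaw -0.05342314582683416 [0.56642989 0.07041669 0.016     ]
origin [0.56687421 0.1082372  0.        ]
[(np.float64(0.02), 76), (np.float64(0.022), 88), (np.float64(0.024), 87), (np.float64(0.026), 85), (np.float64(0.028), 127), (np.float64(0.03), 120), (np.float64(0.032), 128), (np.float64(0.034), 122), (np.float64(0.036), 132), (np.float64(0.038), 136), (np.float64(0.04), 177), (np.float64(0.042), 203), (np.float64(0.044), 219), (np.float64(0.046), 154), (np.float64(0.048), 87), (np.float64(0.102), 77), (np.float64(0.104), 476), (np.float64(0.106), 1012), (np.float64(0.108), 742), (np.float64(0.11), 243), (np.float64(0.112), 221), (np.float64(0.114), 389), (np.float64(0.116), 280), (np.float64(0.118), 84), (np.float64(0.158), 42), (np.float64(0.16), 171), (np.float64(0.162), 270), (np.float64(0.164), 116)]
handle [ 0.52279675 -0.11068895  0.08      ] [-0.03171785 -0.22105533  0.08      ]
pivot [ 0.54271114 -0.02299167  0.05      ] [-0.01675802 -0.1323784   0.05      ]
pin [ 0.58674699 -0.04351786  0.04      ] [ 0.02836069 -0.15040013  0.04      ]
```

```bash
cat >> h.py <<'E'
yaw=-.054;R,o=frame(yaw,(.567,.108));n=R@[-np.sin(.45),0,np.cos(.45)]
up=R@[np.cos(.45),0,np.sin(.45)]; lat=np.cross(n,up)   # lat completes anticlockwise seen from outside
E
python3 - <<'E'
from h import *
c=Cam("top")
uv,P=c.cloud(235,340,220,310)
h=(P-o)@n;u=(P-o)@up;l=(P-o)@lat
for lo,hi in((.102,.111),(.156,.17)):
    m=(h>lo)&(h<hi);p=(np.c_[u,l][m]*1000).astype(np.float32)
    print(lo,"circle",cv2.minEnclosingCircle(p),"rect",cv2.minAreaRect(p),"pct",np.percentile(p,[1,99],axis=0),m.sum(),"h",np.median(h[m]))
C=lambda L:np.array(L,float)/4+[235,215]
for nm,px,hh in(("lug",(229,60),.116),("pointer",(260,338),.116),("pointerbase",(247,292),.116),("knobend",(226,240),.162)):
    w=c.plane(C([px]),n,o+n*hh)[0];print(nm,w,(w-o)@up,(w-o)@lat)
for px in [(229,60),(229,205),(80,205),(383,205),(229,353)]:
    w=c.plane(C([px]),n,o+n*.107)[0];print(px,(w-o)@up,(w-o)@lat)
E
```

```text
0.102 circle ((45.47974395751953, 4.788641452789307), 75.52336120605469) rect ((42.79745101928711, 2.4877166748046875), (143.1162872314453, 142.5084686279297), 43.492984771728516) pct [[-25.81026564 -65.78930779]
 [111.46208382  71.4231575 ]] 2446 h 0.10745261777651835
0.156 circle ((42.47014617919922, 2.346797227859497), 27.462995529174805) rect ((42.45012283325195, 2.531015396118164), (52.13263702392578, 52.803165435791016), 76.33294677734375) pct [[ 18.34270809 -22.04922638]
 [ 67.71019028  26.37243015]] 639 h 0.1627473878806265
lug [0.62041775 0.10669043 0.15462514] 0.11534999425336871 0.0015754969972779245
pointer [0.49743095 0.09955144 0.09548847] -0.02060714336021348 -0.012191148625206136
pointerbase [0.51847336 0.1045178  0.10550881] 0.0024299481527096808 -0.006096293011292762
knobend [0.53369336 0.11153592 0.16375294] 0.041107883284358174 0.0017330780153617582
(229, 60) 0.11360476392092572 0.0019453610881927585
(229, 205) 0.04303310605078717 0.002527852516145401
(80, 205) 0.04298889439536569 0.07375728603404624
(383, 205) 0.043076373986028864 -0.07108288528809144
(229, 353) -0.031206721694717315 0.0031429952045456274
```

The dial axis is at (up 42.7, lat 2.4) mm. The pointer is 65 mm from it at -2.92 rad, which agrees with the 64 mm and 2.2 to 3.1 rad given. So it needs +2.92 rad, anticlockwise seen from outside, plus slack. Next I work out the approach.

```bash
cat >> h.py <<'E'
from scipy.spatial.transform import Rotation as Ro
dc=o+.0427*up+.0024*lat+.116*n
def pose():
    s=r.read_state();return s,Ro.from_euler("xyz",s["orientation"]).as_matrix()
def tgt(ang): # tool x=-n, jaw dir at angle ang from up, ccw about n
    y=np.cos(ang)*up+np.sin(ang)*lat;return np.c_[-n,y,np.cross(-n,y)]
def go(p,M):
    s,T=pose();print("off cm",np.round((p-s["ee_pos"])*100,2),"twist",np.round(Ro.from_matrix(M@T.T).as_rotvec(),3))
E
python3 - <<'E'
from h import *
s,T=pose();print(T.round(3));print("dc",dc,"n",n)
for a in (0,1.57,3.14,-1.57):print(a);go(dc+.13*n,tgt(a))
E
```

```text
[[-0.     0.249 -0.968]
 [ 0.001 -0.968 -0.249]
 [-1.    -0.001 -0.   ]]
dc [0.55514013 0.11104456 0.12302489] n [-0.43433151  0.02347673  0.9004471 ]
0
off cm [33.68 74.33 -1.57] twist [-0.306 -0.373  1.242]
1.57
off cm [33.68 74.33 -1.57] twist [-0.638 -0.065  2.77 ]
3.14
off cm [33.68 74.33 -1.57] twist [ 0.404 -0.33  -1.842]
-1.57
off cm [33.68 74.33 -1.57] twist [ 0.043 -0.45  -0.3  ]
```

Request:
{"api": "step_arm", "payload": {
  "claw": [-1,-1],
  "offset": [
    [0,0,2],
    [0,0,4]
  ],
  "twist": [
    [0,0,0.15],
    [0,0,0.3]
  ]
}}

```text
t: 0.5
ee_pos: [0.1619, -0.6292, 0.2961]
orientation: [-1.932, 1.57, 1.767]
force: [0.1, 0.1, -0.2]
grip_width: 0.0855
```

```bash
python3 -c "
from h import *
s,T=pose();print(s['joints'],T.round(3),s['ee_pos'])"
```

```text
[-1.40160431e+00  1.02821908e-01  1.60634891e+00 -3.49656749e-05
  1.43371682e+00 -3.87547491e-01] [[-0.     0.528 -0.849]
 [ 0.001 -0.849 -0.528]
 [-1.    -0.001 -0.   ]] [ 0.16185628 -0.62923203  0.29614921]
```

```bash
python3 -c "
from h import *
go(dc+.13*n,tgt(-1.9))"
```

```text
off cm [33.68 74.33 -5.61] twist [ 0.187 -0.427 -0.924]
```

Request:
{"api": "step_arm", "payload": {
  "claw": [-1,-1,-1,-1,-1],
  "offset": [
    [2.4,5.3,0],
    [4.8,10.6,0],
    [7.2,15.9,0],
    [9.6,21.2,0],
    [12,26.5,0]
  ],
  "twist": [
    [0,0,-0.06],
    [0,0,-0.12],
    [0,0,-0.18],
    [0,0,-0.24],
    [0,0,-0.3]
  ]
}}

```text
t: 1.12
ee_pos: [0.2823, -0.3627, 0.2963]
orientation: [2.486, 1.57, -0.406]
force: [0.6, 0.8, -0.7]
grip_width: 0.0851
```

Request:
{"api": "step_arm", "payload": {
  "claw": [-1,-1,-1,-1,-1],
  "offset": [
    [2.4,5.3,0],
    [4.8,10.6,0],
    [7.2,15.9,0],
    [9.6,21.2,0],
    [12,26.5,0]
  ],
  "twist": [
    [0,0,-0.06],
    [0,0,-0.12],
    [0,0,-0.18],
    [0,0,-0.24],
    [0,0,-0.3]
  ]
}}

```text
t: 1.75
ee_pos: [0.4023, -0.0977, 0.2966]
orientation: [2.792, 1.569, -0.4]
force: [1.2, -0.6, 0.4]
grip_width: 0.0854
```

```bash
python3 -c "
from h import *
go(dc+.13*n,tgt(-1.9));print(pose()[0]['joints'],pose()[0]['ee_pos'])"
```

```text
off cm [ 9.64 21.18 -5.65] twist [ 0.051 -0.448 -0.327]
[-3.68016051e-01 -4.55189593e-01  2.09153514e+00 -4.33375246e-05
  1.50390051e+00  1.25320698e+00] [ 0.40225029 -0.09766584  0.29656742]
```

Request:
{"api": "step_arm", "payload": {
  "claw": [-1,-1,-1,-1,-1],
  "offset": [
    [2.2,5,0],
    [4.6,10,-1],
    [6.8,15,-3],
    [9.6,21.2,-5.6],
    [9.6,21.2,-5.6]
  ],
  "twist": [
    [0.012,-0.11,-0.08],
    [0.025,-0.22,-0.16],
    [0.04,-0.34,-0.25],
    [0.051,-0.448,-0.327],
    [0.051,-0.448,-0.327]
  ]
}}

```text
t: 2.38
ee_pos: [0.4959, 0.1157, 0.2371]
orientation: [-2.815, 1.126, -0.049]
force: [0.3, -0.5, -0.2]
grip_width: 0.0852
```

```bash
python3 -c "
from h import *
s,T=pose();print(s['joints'],s['ee_pos']);go(dc+.13*n,tgt(-1.9));go(dc+.035*n,tgt(-1.9))
c=Cam('top');crop(c,180,400,170,330,3.5,'pics/t2.png')
c=Cam('scene');crop(c,230,430,130,290,4,'pics/s2.png')
"
```

```text
[ 0.16982426 -0.42565786  2.21106735 -0.11697455  0.92440519  2.16549105] [0.49589458 0.11573818 0.2370575 ]
off cm [ 0.28 -0.16  0.3 ] twist [ 0.001 -0.006 -0.008]
off cm [ 4.4  -0.39 -8.25] twist [ 0.001 -0.006 -0.008]
```

View pics/s2.png

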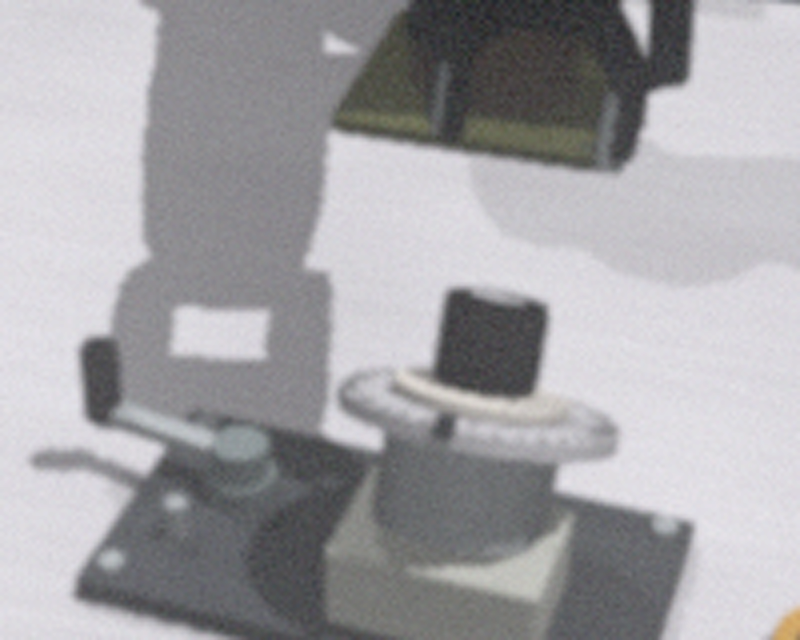

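The scene crop shows the open jaws (pads at (450,100) and (615,130)) above the knob top at (497,295), in line with its tilted axis. I descend along that axis.

Request:
{"api": "step_arm", "payload": {
  "claw": [-1,-1,-1,-1,-1],
  "offset": [
    [1.2,-0.15,-2],
    [2.2,-0.25,-4],
    [3.3,-0.3,-6.1],
    [4.4,-0.4,-8.25],
    [4.4,-0.4,-8.25]
  ],
  "twist": [
    [0.001,-0.006,-0.008],
    [0.001,-0.006,-0.008],
    [0.001,-0.006,-0.008],
    [0.001,-0.006,-0.008],
    [0.001,-0.006,-0.008]
  ]
}}

```text
t: 3.1
ee_pos: [0.5419, 0.1065, 0.1569]
orientation: [-2.813, 1.119, -0.063]
force: [-0.4, 0.4, 0.6]
grip_width: 0.0852
```

```bash
python3 -c "
from h import *
s,T=pose();print(s['force'],s['wrist_torque']);go(dc+.035*n,tgt(-1.9))
c=Cam('scene');crop(c,230,430,130,290,4,'pics/s3.png')
"
```

```text
[-0.36780512  0.42198513  0.64375705] [0.01710171 0.2052584  0.03175479]
off cm [-0.2   0.54 -0.24] twist [0.    0.002 0.009]
```

View pics/s3.png

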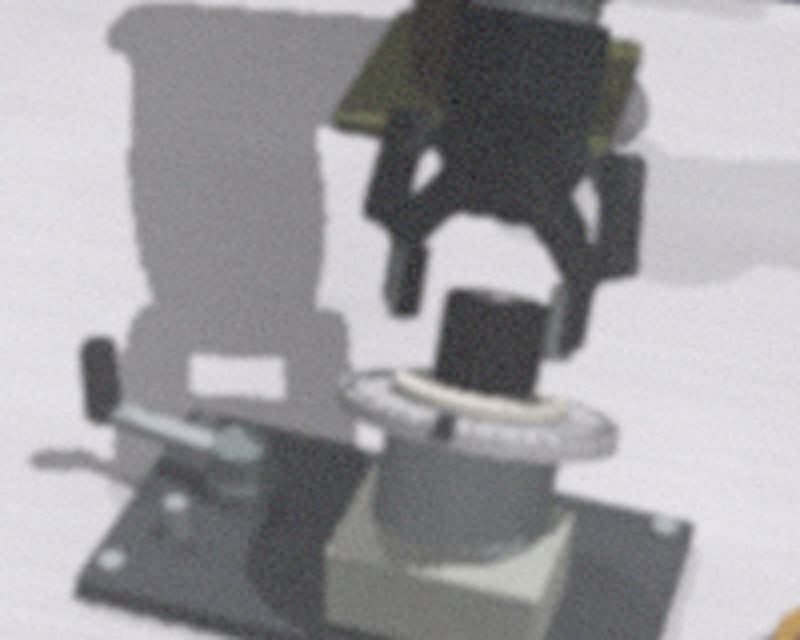

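The jaws straddle the knob, sitting about 5 mm too far to -y, which agrees with the measured pose. I correct that and close.

Request:
{"api": "step_arm", "payload": {
  "claw": [-1,0,0.6,1,1],
  "offset": [
    [-0.2,0.55,-0.2],
    [-0.2,0.55,-0.2],
    [-0.2,0.55,-0.2],
    [-0.2,0.55,-0.2],
    [-0.2,0.55,-0.2]
  ],
  "twist": [
    [0,0,0],
    [0,0,0],
    [0,0,0],
    [0,0,0],
    [0,0,0]
  ],
  "force": 50
}}

```text
t: 3.78
ee_pos: [0.5393, 0.1129, 0.1568]
orientation: [-2.818, 1.118, -0.065]
force: [-10.2, -7.6, 9.4]
grip_width: 0.0512
```

Request:
{"api": "step_arm", "payload": {
  "claw": [1,1],
  "offset": [
    [0,0,0],
    [0,0,0]
  ],
  "twist": [
    [0,0,0],
    [0,0,0]
  ]
}}

```text
t: 4.03
ee_pos: [0.5393, 0.1129, 0.1568]
orientation: [-2.818, 1.118, -0.065]
force: [-11.0, -7.6, 8.9]
grip_width: 0.0511
```

```bash
python3 -c "
from h import *
s,T=pose();print(s['force'],s['wrist_torque'],s['joints']);go(dc+.035*n,tgt(-1.9)); print(n*.9)
"
```

```text
[-11.03071992  -7.57539654   8.86630303] [-0.90141515  0.94024047 -0.48102946] [ 0.15185812 -0.22997846  2.20789034 -0.14259897  0.72471004  2.19697542]
off cm [ 0.06 -0.1  -0.22] twist [0.003 0.003 0.006]
[-0.39089836  0.02112905  0.81040239]
```

Request:
{"api": "step_arm", "payload": {
  "claw": [1,1,1,1,1],
  "offset": [
    [0,-0.1,0],
    [0,-0.1,0],
    [0,-0.1,0],
    [0,-0.1,0],
    [0,-0.1,0]
  ],
  "twist": [
    [-0.078,0.004,0.162],
    [-0.156,0.008,0.324],
    [-0.235,0.013,0.486],
    [-0.313,0.017,0.648],
    [-0.391,0.021,0.81]
  ]
}}

```text
t: 4.65
ee_pos: [0.5393, 0.1135, 0.1568]
orientation: [2.578, 1.117, -0.047]
force: [-8.9, 0.9, 8.2]
grip_width: 0.0509
```

```bash
python3 -c "
from h import *
s,T=pose();print(s['force'],s['wrist_torque']@n,s['joints']);go(dc+.035*n,tgt(-1.0))
"
```

```text
[-8.91847571  0.86678904  8.18033699] -0.1739557974465962 [ 0.14882098 -0.23132076  2.2090335  -0.12935754  0.7222968   1.28072515]
off cm [ 0.07 -0.16 -0.22] twist [-0.003  0.003 -0.001]
```

Torque about the axis is 0.17 N m, so the pointer is being driven. I go on.

Request:
{"api": "step_arm", "payload": {
  "claw": [1,1,1,1,1],
  "offset": [
    [0,0,0],
    [0,0,0],
    [0,0,0],
    [0,0,0],
    [0,0,0]
  ],
  "twist": [
    [-0.078,0.004,0.162],
    [-0.156,0.008,0.324],
    [-0.235,0.013,0.486],
    [-0.313,0.017,0.648],
    [-0.391,0.021,0.81]
  ]
}}

```text
t: 5.28
ee_pos: [0.5387, 0.1139, 0.1565]
orientation: [1.685, 1.122, -0.04]
force: [-13.2, 2.9, 8.7]
grip_width: 0.051
```

Request:
{"api": "step_arm", "payload": {
  "claw": [1,1,1,1,1],
  "offset": [
    [0,0,0],
    [0,0,0],
    [0,0,0],
    [0,0,0],
    [0,0,0]
  ],
  "twist": [
    [-0.078,0.004,0.162],
    [-0.156,0.008,0.324],
    [-0.235,0.013,0.486],
    [-0.313,0.017,0.648],
    [-0.391,0.021,0.81]
  ]
}}

```text
t: 5.9
ee_pos: [0.5381, 0.1137, 0.1562]
orientation: [0.781, 1.128, -0.044]
force: [-16.4, 2.5, 11.3]
grip_width: 0.0508
```

```bash
python3 -c "
from h import *
s,T=pose();print(s['force'],s['wrist_torque']@n,s['joints']);go(dc+.035*n,tgt(.8))
c=Cam('top');a=c.im[215:310,240:345]
s=Cam('scene');b=s.im[205:265,300:400]
cv2.imwrite('pics/m4.png',cv2.convertScaleAbs(np.hstack([cv2.resize(a,(400,362),interpolation=2),cv2.resize(b,(400,362),interpolation=2)]),alpha=1.6,beta=10))
"
```

```text
[-16.41444541   2.46978708  11.30757414] -0.1898555761079113 [ 0.14786642 -0.22903248  2.20612644 -0.1223472   0.73285479 -0.52478515]
off cm [ 0.18 -0.18 -0.16] twist [-0.005 -0.007 -0.001]
```

View pics/m4.png

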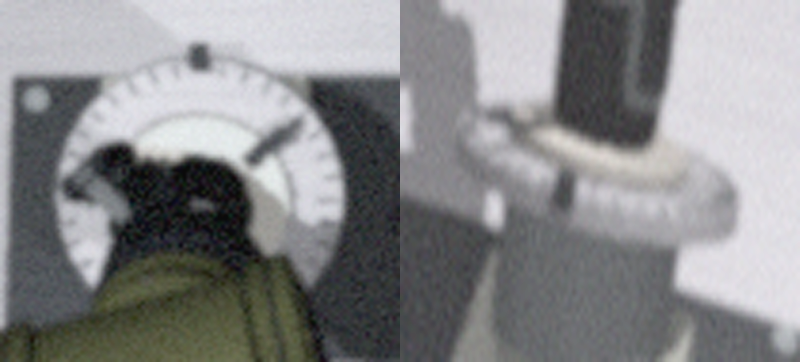

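Left crop: the pointer tip is at about (300,121), lug at (200,57). I measure the remaining angle.

```bash
cat >> h.py <<'E'
def ang(c,uv,h=0.):
    w=c.plane([uv],n,dc+n*h)[0]-dc;return np.arctan2(w@lat,w@up),np.hypot(w@lat,w@up)
E
python3 -c "
from h import *
c=Cam('top')
f=lambda x,y:(240+x*105/400,215+y*95/362)
print(ang(c,f(300,121)),ang(c,f(252,162)),'lug',ang(c,f(200,57)),ang(c,f(200,48)))
"
```

```text
(np.float64(-0.8923783842743878), np.float64(0.06470730634161427)) (np.float64(-0.9323610032589529), np.float64(0.03316806083594416)) lug (np.float64(-0.017762172509744753), np.float64(0.07274051048158839)) (np.float64(-0.017203055749474866), np.float64(0.07722656491997934))
```

Request:
{"api": "step_arm", "payload": {
  "claw": [1,1,1,1,1],
  "offset": [
    [-0.1,0,0.1],
    [-0.1,0,0.1],
    [-0.1,0,0.1],
    [-0.1,0,0.1],
    [-0.1,0,0.1]
  ],
  "twist": [
    [-0.074,0.004,0.153],
    [-0.148,0.008,0.306],
    [-0.221,0.012,0.459],
    [-0.295,0.016,0.612],
    [-0.365,0.02,0.756]
  ]
}}

```text
t: 6.68
ee_pos: [0.5377, 0.113, 0.1561]
orientation: [-0.069, 1.129, -0.055]
force: [-5.5, -1.5, 1.7]
grip_width: 0.0511
```

Request:
{"api": "step_arm", "payload": {
  "claw": [1],
  "offset": [
    [0,0,0]
  ],
  "twist": [
    [0,0,0]
  ]
}}

```text
t: 6.8
ee_pos: [0.5377, 0.113, 0.1561]
orientation: [-0.064, 1.129, -0.055]
force: [-5.3, -1.7, 1.5]
grip_width: 0.0509
```

```bash
python3 -c "
from h import *
s,T=pose();print(s['force'],s['wrist_torque']@n,s['joints']);go(dc+.035*n,tgt(1.64))
c=Cam('top');a=c.im[215:310,240:345]
s=Cam('scene');b=s.im[205:265,300:400]
cv2.imwrite('pics/m5.png',cv2.convertScaleAbs(np.hstack([cv2.resize(a,(400,362),interpolation=2),cv2.resize(b,(400,362),interpolation=2)]),alpha=1.6,beta=10))
"
```

```text
[-5.28717074 -1.71768642  1.48669547] 0.00905413580250592 [ 0.14916128 -0.22936704  2.20632537 -0.12986191  0.73499117 -1.35295064]
off cm [ 0.22 -0.11 -0.16] twist [-0.003 -0.008  0.006]
```

View pics/m5.png

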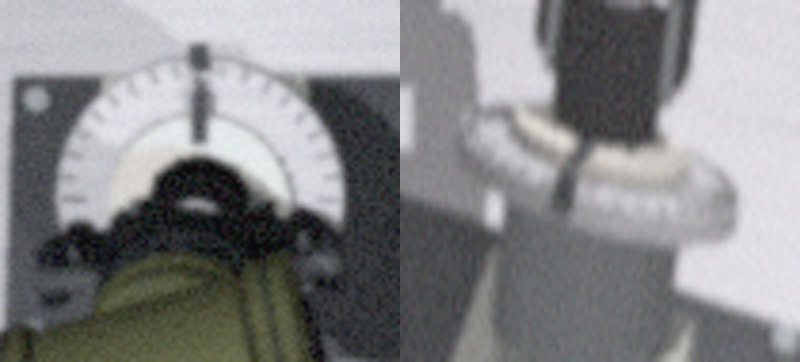

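The pointer (about (202,100)) now stands in line with the lug (200,57). I check this numerically.

```bash
cat > m.py <<'E'
from h import *
for nm in ("top","scene"):
    c=Cam(nm);g=cv2.cvtColor(c.im,cv2.COLOR_BGR2GRAY).astype(float)
    for k,rad,h in(("lug",(.069,.073),0),("tip",(.055,.062),0),("mid",(.046,.054),0)):
        a=np.linspace(-.3,.3,241);w=[]
        for rr in np.linspace(*rad,6):
            p=c.proj([dc+n*h+rr*(np.cos(t)*up+np.sin(t)*lat) for t in a]).astype(np.float32)
            w.append(cv2.remap(g.astype(np.float32),p[:,0].copy(),p[:,1].copy(),1)[:,0])
        v=np.mean(w,0);q=np.clip(np.percentile(v,60)*.8-v,0,None);print(nm,k,"ang",(q*a).sum()/q.sum(),"min at",a[v.argmin()],v.min(),np.median(v))
E
python3 m.py
```

```text
top lug ang -0.0044889415232633265 min at -0.0050000000000000044 45.989582 111.45377
top tip ang -0.011797250806056415 min at -0.0050000000000000044 62.70329 124.36035
top mid ang -0.01523300053861752 min at -0.0025000000000000022 48.247234 111.072266
scene lug ang 0.03774987296023476 min at 0.03500000000000003 59.781574 91.731445
scene tip ang 0.02588818572729407 min at 0.020000000000000018 57.697266 89.375
scene mid ang 0.02365266016247931 min at 0.027500000000000024 59.604168 102.757164
```

The pointer is within about 0.01 rad (under 1 mm) of zero in both views. I release and retreat along the axis.

Request:
{"api": "step_arm", "payload": {
  "claw": [-1,-1,-1,-1,-1],
  "offset": [
    [0,0,0],
    [0,0,0],
    [0,0,0],
    [0,0,0],
    [-1.7,0.1,3.6]
  ],
  "twist": [
    [0,0,0],
    [0,0,0],
    [0,0,0],
    [0,0,0],
    [0,0,0]
  ]
}}

```text
t: 7.62
ee_pos: [0.5202, 0.1135, 0.1894]
orientation: [-0.066, 1.133, -0.058]
force: [0.0, -0.1, 0.9]
grip_width: 0.0856
```

Request:
{"api": "step_arm", "payload": {
  "claw": [-1,-1,-1,-1,-1],
  "offset": [
    [-2,0.1,4],
    [-3,0.1,8],
    [-3,-3,12],
    [-3,-3,12],
    [-3,-3,12]
  ],
  "twist": [
    [0,0,0],
    [0,0,0],
    [0,0,0],
    [0,0,0],
    [0,0,0]
  ]
}}

```text
t: 8.25
ee_pos: [0.4917, 0.0839, 0.3123]
orientation: [-0.062, 1.126, -0.054]
force: [-0.5, 1.2, -0.2]
grip_width: 0.0851
```

```bash
python3 m.py; python3 - <<'E'
from h import *
s,T=pose();print(s['joints'],s['ee_pos'],s['force'])
pv=o+R@[-.02,-.135,0];print("pivot",pv)
c=Cam("top");uv,P=c.cloud(392,420,270,300);q=P[(P[:,2]>.07)];print("handle cloud",q.mean(0),len(q),P[:,2].max())
h=q.mean(0);d=h-pv;a=np.arctan2(d[1],d[0])-yaw;print("r",np.hypot(d[0],d[1]),"lever",a+1.75)
for t in(0.05,.3,.6,.9,1.15,1.2):
    b=yaw-1.75+t;print(t,pv+.09*np.array([np.cos(b),np.sin(b),0]))
for nm,bx in(("top",(380,420,265,305)),("scene",(245,270,205,245))):
    c=Cam(nm);g=cv2.cvtColor(c.im,cv2.COLOR_BGR2GRAY);x0,x1,y0,y1=bx
    v,u=np.nonzero(g[y0:y1,x0:x1]<32);print(nm,len(u),u.mean()+x0,v.mean()+y0,u.min()+x0,u.max()+x0,v.min()+y0,v.max()+y0)
    print(c.plane([(u.mean()+x0,v.mean()+y0)],[0,0,1],np.array([0,0,.08 if nm=='top' else .062])))
E
```

```text
top lug ang -0.005084796791004123 min at -0.0050000000000000044 46.505207 112.197914
top tip ang -0.010359676284121079 min at -0.0050000000000000044 64.68961 125.072426
top mid ang -0.015322862742569216 min at -0.0025000000000000022 47.628094 111.70248
scene lug ang 0.04059773477079402 min at 0.03750000000000003 63.40739 92.69076
scene tip ang 0.026102187338134367 min at 0.020000000000000018 61.851727 89.75814
scene mid ang 0.0256966352556094 min at 0.030000000000000027 62.329754 102.80111
[ 0.09392624 -0.50248432  2.13890476 -0.07216629  1.06861069 -1.46499623] [0.49134424 0.08422162 0.31072875] [-0.62941439  0.174867   -0.5219852 ]
pivot [ 0.5397427  -0.02572374  0.        ]
handle cloud [ 0.52253048 -0.11042514  0.08102497] 105 0.0868944484799663
r 0.08643255498140816 lever 0.03272299306909021
0.05 [ 0.52334644 -0.1142176   0.        ]
0.3 [ 0.5457499  -0.11552304  0.        ]
0.6 [ 0.5720191  -0.10973704  0.        ]
0.9 [ 0.59540515 -0.09644638  0.        ]
1.15 [ 0.6111718  -0.08047667  0.        ]
1.2 [ 0.61381904 -0.07683828  0.        ]
top 150 396.64 287.8066666666667 380 411 279 304
[[ 0.51236318 -0.09033655  0.08      ]]<stdin>:10: RuntimeWarning: Mean of empty slice.
  ret = ret.dtype.type(ret / rcount)
Traceback (most recent call last):
ValueError: zero-size array to reduction operation minimum which has no identity
```

Pointer unchanged after release. Now the lever: handle at about (0.523,-0.113), lever ≈ 0.03 rad. I will grip across it along the tangent, tool straight down.

```bash
cat >> h.py <<'E'
pv=o+R@[-.02,-.135,0]
def lev(t,z):
    b=yaw-1.75+t;p=pv+.09*np.array([np.cos(b),np.sin(b),0]);p[2]=z
    y=np.array([-np.sin(b),np.cos(b),0]);x=np.array([0,0,-1.]);return p,np.c_[x,y,np.cross(x,y)]
E
python3 -c "
from h import *
go(*lev(.04,.2))
c=Cam('top');g=cv2.cvtColor(c.im,cv2.COLOR_BGR2GRAY)
print(c.plane([(342,195)],[0,0,1],np.array([0,0,.036])))"
```

```text
off cm [  3.1  -19.84 -11.11] twist [ 0.408  0.298 -1.741]
[[0.72310926 0.00109134 0.036     ]]
```

Request:
{"api": "step_arm", "payload": {
  "claw": [-1,-1,-1,-1,-1],
  "offset": [
    [0.6,-4,0],
    [1.2,-8,0],
    [1.8,-12,0],
    [2.4,-16,0],
    [3.1,-19.8,-2]
  ],
  "twist": [
    [0.041,0.03,-0.17],
    [0.082,0.06,-0.34],
    [0.122,0.09,-0.52],
    [0.163,0.12,-0.69],
    [0.2,0.15,-0.87]
  ]
}}

```text
t: 9.18
ee_pos: [0.524, -0.1154, 0.2944]
orientation: [0.372, 1.322, -0.522]
force: [-0.6, 0.4, -0.1]
grip_width: 0.0852
```

```bash
python3 -c "
from h import *
go(*lev(.04,.2));print(pose()[0]['joints'])"
```

```text
off cm [-0.15  0.14 -9.44] twist [ 0.21   0.148 -0.865]
[-0.29039807 -0.28604033  1.98431079 -0.06068878  1.20168478 -0.95159598]
```

Request:
{"api": "step_arm", "payload": {
  "claw": [-1,-1,-1,-1,-1],
  "offset": [
    [-0.15,0.14,-2],
    [-0.15,0.14,-4],
    [-0.15,0.14,-6],
    [-0.15,0.14,-8],
    [-0.15,0.14,-9.4]
  ],
  "twist": [
    [0.042,0.03,-0.173],
    [0.084,0.06,-0.346],
    [0.126,0.09,-0.519],
    [0.168,0.12,-0.692],
    [0.21,0.148,-0.865]
  ]
}}

```text
t: 9.8
ee_pos: [0.5211, -0.1121, 0.197]
orientation: [-2.254, 1.565, 2.266]
force: [-0.4, 0.4, -0.3]
grip_width: 0.0855
```

Request:
{"api": "step_arm", "payload": {
  "claw": [-1,-1],
  "offset": [
    [0,0,-2],
    [0,0,-4]
  ],
  "twist": [
    [0,0,0],
    [0,0,0]
  ]
}}

```text
t: 10.05
ee_pos: [0.5212, -0.1124, 0.1573]
orientation: [-2.652, 1.568, 1.876]
force: [0.3, -0.2, -0.5]
grip_width: 0.0854
```

Request:
{"api": "step_arm", "payload": {
  "claw": [-1,-1],
  "offset": [
    [0,0,0],
    [0,0,0]
  ],
  "twist": [
    [0,0,0],
    [0,0,0]
  ]
}}

```text
t: 10.3
ee_pos: [0.5216, -0.1125, 0.1592]
orientation: [-3.014, 1.569, 1.512]
force: [0.4, -0.1, 0.8]
grip_width: 0.0856
```

```bash
python3 -c "
from h import *
go(*lev(.04,.074));print(pose()[0]['joints'],pose()[0]['ee_pos'])
c=Cam('scene');crop(c,220,380,150,280,5,'pics/s6.png')"
```

```text
off cm [ 0.09 -0.16 -8.52] twist [-0.002  0.    -0.007]
[-0.31406346 -0.05170796  1.99982734  0.00230406  1.19403266 -0.12848554] [ 0.52158669 -0.11249764  0.15919225]
```

View pics/s6.png

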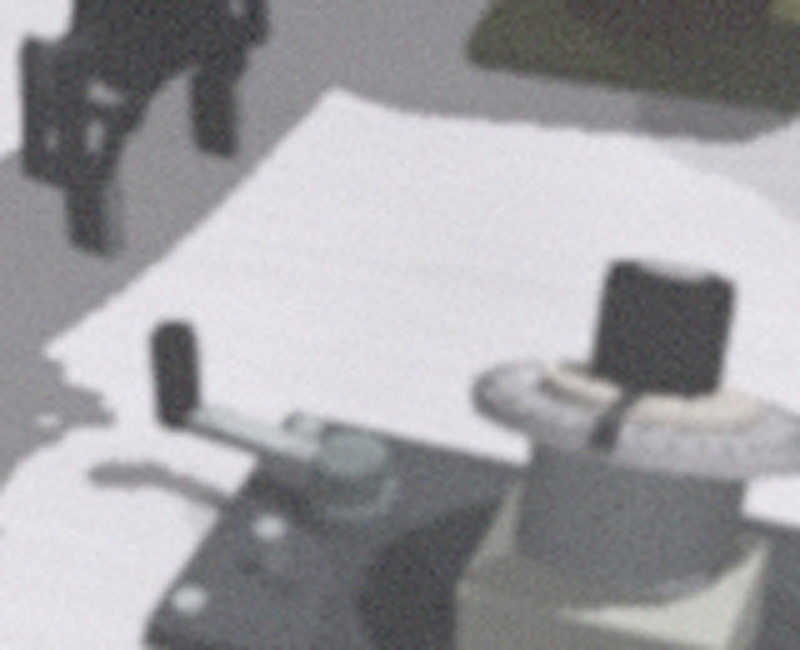

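The scene crop shows the open jaws straddling the line above the handle (its top at (175,325)), and the pointer is still at the lug. I descend and grip gently.

```bash
python3 -c "
from h import *
c=Cam('scene');print(c.proj([lev(.04,.082)[0],lev(.04,.045)[0]]),'seen',220+175/5,150+325/5,'and',220+177/5,150+410/5)"
```

```text
[[252.54564535 215.28219947]
 [253.65045426 228.7489651 ]] seen 255.0 215.0 and 255.4 232.0
```

Request:
{"api": "step_arm", "payload": {
  "claw": [-1,-1,-1,-1,-1],
  "offset": [
    [0.1,-0.16,-3],
    [0.1,-0.16,-6],
    [0.1,-0.16,-8.5],
    [0.1,-0.16,-8.5],
    [0.1,-0.16,-8.5]
  ],
  "twist": [
    [0,0,0],
    [0,0,0],
    [0,0,0],
    [0,0,0],
    [0,0,0]
  ]
}}

```text
t: 11.02
ee_pos: [0.5235, -0.1145, 0.0754]
orientation: [2.535, 1.568, 0.777]
force: [-1.2, 0.5, 0.3]
grip_width: 0.0853
```

Request:
{"api": "step_arm", "payload": {
  "claw": [1,1,1,1,1],
  "offset": [
    [0,0,0],
    [0,0,0],
    [0,0,0],
    [0,0,0],
    [0,0,0]
  ],
  "twist": [
    [0,0,0],
    [0,0,0],
    [0,0,0],
    [0,0,0],
    [0,0,0]
  ],
  "force": 40
}}

```text
t: 11.65
ee_pos: [0.5227, -0.1143, 0.0743]
orientation: [-2.902, 1.568, 1.623]
force: [-1.5, 0.7, 3.5]
grip_width: 0.0208
```

Request:
{"api": "step_arm", "payload": {
  "claw": [1,1,1],
  "offset": [
    [0,0,0],
    [0,0,0],
    [0,0,0]
  ],
  "twist": [
    [0,0,0],
    [0,0,0],
    [0,0,0]
  ]
}}

```text
t: 12.02
ee_pos: [0.5226, -0.1143, 0.0742]
orientation: [-2.864, 1.568, 1.661]
force: [-1.7, 0.5, 5.8]
grip_width: 0.021
```

```bash
python3 -c "
from h import *
s,T=pose();d=s['ee_pos']-pv;t0=np.arctan2(d[1],d[0])-yaw+1.75;print(s['force'],s['ee_pos'],'lever',t0,np.hypot(d[0],d[1]))
p0,M0=lev(t0,.074)
for k in range(1,12):
    p,M=lev(t0+.1*k,.074);print(round(t0+.1*k,2),((p-p0)*100).round(2))"
```

```text
[-1.72165014  0.45965468  5.76079908] [ 0.52262001 -0.11428968  0.07422138] lever 0.04222719422824195 0.09020594146364809
0.14 [ 0.89 -0.13  0.  ]
0.24 [ 1.79 -0.16  0.  ]
0.34 [ 2.69 -0.11  0.  ]
0.44 [3.58 0.03 0.  ]
0.54 [4.45 0.26 0.  ]
0.64 [5.29 0.58 0.  ]
0.74 [6.09 0.98 0.  ]
0.84 [6.86 1.45 0.  ]
0.94 [7.57 2.01 0.  ]
1.04 [8.22 2.62 0.  ]
1.14 [8.81 3.31 0.  ]
```

Gripped at 21 mm. I swing along the arc to lever 0.54, then beyond.

Request:
{"api": "step_arm", "payload": {
  "claw": [1,1,1,1,1],
  "offset": [
    [0.9,-0.13,0],
    [1.8,-0.16,0],
    [2.7,-0.11,0],
    [3.6,0.03,0],
    [4.45,0.26,0]
  ],
  "twist": [
    [0,0,0.1],
    [0,0,0.2],
    [0,0,0.3],
    [0,0,0.4],
    [0,0,0.5]
  ]
}}

```text
t: 12.65
ee_pos: [0.568, -0.1122, 0.0743]
orientation: [2.445, 1.57, 1.189]
force: [0.7, -1.1, 2.8]
grip_width: 0.0208
```

Request:
{"api": "step_arm", "payload": {
  "claw": [1,1,1,1,1],
  "offset": [
    [0.84,0.32,0],
    [1.64,0.72,0],
    [2.41,1.2,0],
    [3.12,1.75,0],
    [3.77,2.36,0]
  ],
  "twist": [
    [0,0,0.1],
    [0,0,0.2],
    [0,0,0.3],
    [0,0,0.4],
    [0,0,0.5]
  ]
}}

```text
t: 13.28
ee_pos: [0.6071, -0.0889, 0.0744]
orientation: [0.561, 1.567, -0.196]
force: [7.5, -3.2, -0.9]
grip_width: 0.0209
```

```bash
cat > l.py <<'E'
from h import *
s,T=pose();d=s['ee_pos']-pv;t0=np.arctan2(d[1],d[0])-yaw+1.75;print(s['force'],s['ee_pos'],'lever',t0,np.hypot(d[0],d[1]))
p0=lev(t0,s['ee_pos'][2])[0]
for t in (1.1,1.15,1.18,1.22):print(t,((lev(t,.074)[0]-s['ee_pos'])*100).round(2))
E
python3 l.py
```

```text
[ 7.54355294 -3.17059027 -0.87383566] [ 0.60707147 -0.08890708  0.07440105] lever 1.0503539965043882 0.09233254427341381
1.1 [ 0.13  0.49 -0.04]
1.15 [ 0.41  0.84 -0.04]
1.18 [ 0.57  1.06 -0.04]
1.22 [ 0.78  1.36 -0.04]
```

Request:
{"api": "step_arm", "payload": {
  "claw": [1,1,1,1],
  "offset": [
    [0.2,0.4,0],
    [0.4,0.8,0],
    [0.5,1.0,0],
    [0.5,1.0,0]
  ],
  "twist": [
    [0,0,0.05],
    [0,0,0.1],
    [0,0,0.12],
    [0,0,0.12]
  ]
}}

```text
t: 13.78
ee_pos: [0.6135, -0.081, 0.0746]
orientation: [0.072, 1.561, -0.567]
force: [12.8, -10.4, -6.2]
grip_width: 0.0206
```

```bash
python3 l.py
```

```text
[ 12.81329503 -10.37907419  -6.15042727] [ 0.61354909 -0.08104909  0.0745936 ] lever 1.1607542863983555 0.09224033286673902
1.1 [-0.52 -0.29 -0.06]
1.15 [-0.24  0.06 -0.06]
1.18 [-0.08  0.27 -0.06]
1.22 [ 0.13  0.57 -0.06]
```

Request:
{"api": "step_arm", "payload": {
  "claw": [1,1,1],
  "offset": [
    [0.25,0.1,0],
    [0.4,0.25,0],
    [0.4,0.25,0]
  ],
  "twist": [
    [0,0,0],
    [0,0,0],
    [0,0,0]
  ]
}}

```text
t: 14.15
ee_pos: [0.6153, -0.079, 0.0745]
orientation: [-0.637, 1.564, -1.273]
force: [2.6, -12.4, 0.6]
grip_width: 0.0209
```

```bash
python3 l.py
```

```text
[  2.6393139  -12.3539809    0.62173514] [ 0.61531139 -0.07896778  0.07445878] lever 1.190208237792654 0.0924421736092696
1.1 [-0.7  -0.5  -0.05]
1.15 [-0.41 -0.15 -0.05]
1.18 [-0.25  0.07 -0.05]
1.22 [-0.05  0.36 -0.05]
```

Request:
{"api": "step_arm", "payload": {
  "claw": [1,1,1],
  "offset": [
    [0.1,0.15,0],
    [0.2,0.25,0],
    [0.2,0.25,0]
  ],
  "twist": [
    [0,0,0],
    [0,0,0],
    [0,0,0]
  ]
}}

```text
t: 14.52
ee_pos: [0.6157, -0.0788, 0.0743]
orientation: [-1.147, 1.56, -1.783]
force: [-3.6, -20.9, 3.3]
grip_width: 0.0206
```

```bash
python3 l.py
```

```text
[ -3.57366401 -20.85827315   3.26005752] [ 0.6157313  -0.07879187  0.07433459] lever 1.19436915739821 0.09268492048171444
1.1 [-0.74 -0.52 -0.03]
1.15 [-0.46 -0.17 -0.03]
1.18 [-0.29  0.05 -0.03]
1.22 [-0.09  0.34 -0.03]
```

The position is stuck while force rises to about 19 N, so the lever is on its stop. I ease off, open and lift.

Request:
{"api": "step_arm", "payload": {
  "claw": [1,-1,-1,-1,-1],
  "offset": [
    [-0.2,-0.25,0],
    [-0.2,-0.25,0],
    [-0.2,-0.25,0],
    [-0.2,-0.25,0],
    [-0.2,-0.25,0]
  ],
  "twist": [
    [0,0,0],
    [0,0,0],
    [0,0,0],
    [0,0,0],
    [0,0,0]
  ]
}}

```text
t: 15.15
ee_pos: [0.6135, -0.0751, 0.0736]
orientation: [-2.75, 1.568, 2.896]
force: [-0.4, 0.0, -0.4]
grip_width: 0.0855
```

Request:
{"api": "step_arm", "payload": {
  "claw": [-1,-1,-1,-1,-1],
  "offset": [
    [0,0,4],
    [0,0,9],
    [0,0,14],
    [-5,-2,18],
    [-10,-5,20]
  ],
  "twist": [
    [0,0,0],
    [0,0,0],
    [0,0,0],
    [0,0,0],
    [0,0,0]
  ]
}}

```text
t: 15.78
ee_pos: [0.5164, -0.1239, 0.2755]
orientation: [-0.032, 1.569, -0.668]
force: [-0.4, -0.8, 1.4]
grip_width: 0.0853
```

Request:
{"api": "step_arm", "payload": {
  "claw": [-1,-1,-1,-1,-1],
  "offset": [
    [-4,-5,0],
    [-8,-10,0],
    [-10,-15,0],
    [-10,-20,0],
    [-10,-20,0]
  ],
  "twist": [
    [0,0,0],
    [0,0,0],
    [0,0,0],
    [0,0,0],
    [0,0,0]
  ]
}}

```text
t: 16.4
ee_pos: [0.4157, -0.3262, 0.2726]
orientation: [-2.651, 1.568, 2.99]
force: [0.4, -0.1, 0.9]
grip_width: 0.0852
```

```bash
python3 m.py; python3 -c "
from h import *
c=Cam('top');uv,P=c.cloud(380,420,230,300);q=P[(P[:,2]>.07)&(P[:,2]<.1)];h=q.mean(0);d=h-pv;print(h,len(q),'lever',np.arctan2(d[1],d[0])-yaw+1.75,np.hypot(d[0],d[1]),r.read_state()['force'])
crop(c,170,430,165,325,3,'pics/t7.png')"
```

```text
top lug ang -0.0043577906852699175 min at -0.0050000000000000044 40.927082 102.56787
top tip ang -0.010785255106344217 min at -0.0050000000000000044 58.26253 114.68278
top mid ang -0.015982791401350106 min at -0.0025000000000000022 44.58952 102.60172
scene lug ang 0.038082773471907354 min at 0.03250000000000003 61.74349 91.18262
scene tip ang 0.025860956361275812 min at 0.020000000000000018 60.798016 90.47282
scene mid ang 0.023298435072334884 min at 0.027500000000000024 60.922527 100.132164
[ 0.61094945 -0.0770312   0.08109609] 100 lever 1.1796200925528866 0.08776592492056291 [-0.46790735 -0.10740942 -0.27628368]
```

View pics/t7.png

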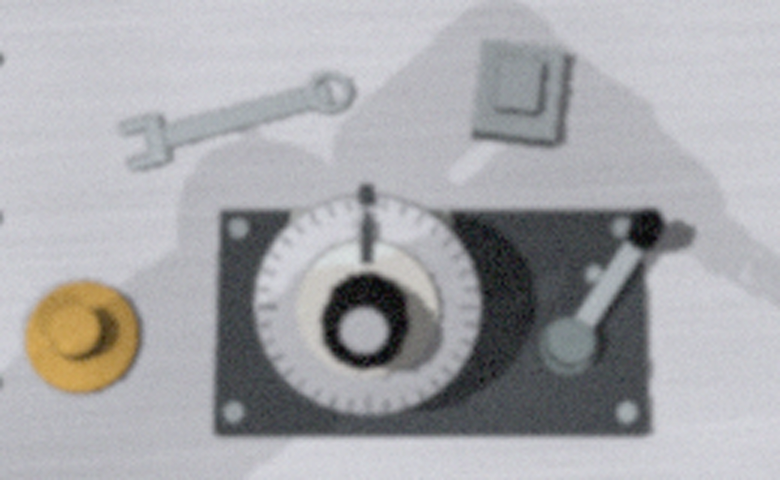

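The crop shows the pointer on the lug (367,210), the lever bar against the pin (593,270), the bystanders in place and the robot clear. I hand in.

```bash
python3 -c "
from cell import r
print(r.close_job())"
```

```text
the job is handed in; nothing more can be done
None
```

The positioner is back at zero and the clamp lever is home. I handed the job in at about 16.5 s of the allowed 69 s; no verdict is reported.

- **Pointer:** I gripped the knob along its tilted axis and turned it about 3.5 rad anticlockwise, then released it. In the last check the pointer tip lay 0.006 rad (top view) to 0.012 rad (scene view) from the lug, under 1 mm against the 5 mm allowed. It did not move after I let go of the knob. In the two views the zero itself reads about 0.04 rad apart, so I judged the pointer against the lug within each view.
- **Lever:** I swung it by its handle until it stopped moving while the force rose to about 19 N, then let go. The last depth reading gave 1.18 rad, slightly past the nominal 1.15. I put that down to calibration error of a few hundredths of a rad; the picture shows the bar against the pin.
- **Everything else:** In the last picture, judged by eye, the flange, insert and wrench lie where they were. The arm was well clear with no contact force. The largest wrist force I saw was about 21 N.

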